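# Charge the grinding jar through the funnel

### The arm

A 7-joint arm with a two-finger parallel gripper is mounted at the origin on the work surface. World frame = base frame: x ahead of the robot, y to its left, z up, the work surface at z = 0. Lengths are in m, angles in rad, forces in N, time in s.
With the tool pointing down it reaches from about 0.4 to 0.9 m from the base axis. Payload 5.6 kg.
Tool frame: the origin (TCP) lies midway between the tips of the shut fingers; the grasp point (between the pads) lies 19 mm behind it; z points along the fingers, y is the line along which they close (so a half turn about z gives the same grasp; the last joint's range is limited). The gripper opens to 92 mm and grips with 3 to 60 N. Pads are 20 mm wide; open, the fingers measure 128 mm over their backs; the gripper's body (75 mm by 189 mm) begins 69 mm behind the grasp point.
Start: joints at [1.272, 0.468, -0.012, 1.603, 0.006, 1.071, -0.056], TCP at [0.164, -0.629, 0.186] pointing down, gripper open.
Joint ranges: [-2.53, 2.53], [-0.31, 2.02], [-1.57, 1.55], [0.28, 2.44], [-1.29, 4.43], [0.15, 1.84], [-2.92, 2.92]. Speed limits (rad/s): [2.57, 2.57, 3.14, 3.14, 3.14, 3.14, 3.14].

### API

Orientations are given as a 3x3 rotation matrix whose columns are the frame's x, y, z axes.
In Python, from station import env, effector, solver, viewer, workorder, search_frame, tip_of gives the robot as it stands. Calls block until the motion is done:
- env.reach(position, orientation): joint-space move of the TCP to a pose.
- env.movel(position, frame=None, rate=0.15): straight line of the TCP; frame=None keeps the orientation; rate is the mean speed in m/s.
- env.goto_joints(angles): joint-space move.
- effector.release() and effector.grasp(squeeze=None): open the fingers fully, or close them until they stop; squeeze is the grip in N (None keeps the last).
- env.pause(seconds).
- solver.inverse_kinematics(position, orientation): joint angles nearest the present ones, or None.
- env.sense(): the state.
- viewer.read_camera(name): name is "side" or "top" or "wrist"; returns (picture, depth): 420x560x3 uint8, red, green, blue; 420x560 float32, m along the optical axis (not along the pixel's ray), 0 where there is no reading.
- viewer.camera_info(name): a dict with "intrinsics" (3x3 intrinsics, pixels), "dist_coeffs" ([k1, k2, p1, p2, k3] as OpenCV has them; the pictures are not rectified), "eye" and "rotation" of the camera in the world; the wrist camera has in their place "T_tool_cam" (4x4, takes a point from camera to tool coordinates, whose origin is the TCP and whose axes are the flange's). Camera axes: x right, y up, looking along -z (the intrinsics and any distortion apply to the point x, -y, -z); pixel columns grow to the right and rows downward; lengths in m; the calibration is good to about 2 mm. A picture is of the moment at which its call begins: read the wrist's pose just before it. camera_info takes no time and is no camera call.
A pose or a line that the arm cannot do raises env.PlanningError and nothing moves.
- workorder.finish_job(): hands the job in; it is judged then, once.
Trained networks look in the newest picture that a camera, given by its name, has taken for a name from the list of things; names that differ only in an ending like _2 or _b are one class to them, and where a whole thing is asked for, a point or a joint stands for the part that bears it (a point fixed in the world has none). Each returns a list of dicts, best first, with "score" (0 to 1); they miss things now and then, are a little off and sometimes report something else, mostly with a low value. They report only what shows in the picture. A call takes as long as a camera call.
- search_frame(camera, name): "at" ([x, y, z] in m, in world coordinates, good to about 4 mm: the middle of the surface that is visible of it).
- tip_of(camera, name): "at" ([x, y, z] in m, in world coordinates, good to about 4 mm: a listed point, or the origin of a listed thing).
The state is a dict: "t": time; "joint_positions": joint angles; "joint_velocities": joint speeds; "tau": joint torques, N m; "ee_pos": TCP position; "tcp_rot": TCP orientation; "wrist_force": force on the tool from outside, world axes, zero at the start; "moment": the same for the moment, N m; "gripper_width": finger opening in m; "grasp_force": force on a finger pad.
Only numpy, scipy, OpenCV 4.12 (cv2) and the standard library are available. Lean on these libraries where they do the work, as an engineer would, in place of code of your own. Each camera call takes 0.05 s, during which the arm holds its last target. There are 200 camera calls.

### The job

Push the jar carriage fully home under the funnel, then pour all six ceramic grinding cylinders from the scoop through the funnel into the jar, spilling none and not handling them directly. Put the empty scoop back down on the bench, flat on its underside and clear of the filling station, with the carriage left fully home; leave the bottle, the blue box and the clear dish alone.

Things in the scene. Friction and masses are not known exactly. Their poses are not given: they have to be found in the camera images.
- station: Jar-filling station, fixed to the bench: grey base plate 110 x 310 x 10 mm with two low steel rails (tops 16 mm above the bench), a steel post 150 mm tall at one end (95 mm from the origin along the station's -y) and a wide aluminium funnel held over the base. Origin: on the bench, straight below the funnel's axis. The carriage slides along the station's y axis, in from the +y end.
- funnel_mouth (a point): Centre of the funnel's round open mouth, 183 mm above the bench. Mouth inner diameter 130 mm (outer 136); the cone narrows over 60 mm to a stem 20 mm long of inner diameter 40 mm that ends 103 mm above the bench.
- carriage (a joint): Sliding jar carriage of the station, value in m: 0 = fully out, 0.100 = fully home against its stop, with the jar straight below the funnel stem. It slides along the station's -y as the value grows; it takes about 2 N to move.
- carriage_post (a point): Point at the upright black round post with which the carriage is pushed or pulled: post diameter 18 mm, its top 81 mm and its foot 19 mm above the bench; this point is on its axis 66 mm above the bench, 145 mm along the station's +y from the jar's axis.
- jar_floor (a point): Centre of the inner floor of the clear narrow jar fixed on the carriage, 24 mm above the bench. Jar: inner diameter 50 mm, outer 58 mm, rim 67 mm above this point (91 mm above the bench).
- scoop: Loose steel hand scoop, 160 g, with a black handle over it. Origin: underside, near the middle. Its own -x points to the open nose. Trough 60 mm wide (54 inside), flat floor 4 mm thick from x = -34 to +58 mm, then the floor rises at 6 degrees to the nose at x = -76; side walls 32 mm high (about 26 mm along the nose); closed back wall at x = +58.
- scoop_handle (a point): Grip point of the scoop's handle, above the scoop's balance point: 3 mm along its +x from its origin, 82 mm above its underside. The handle bar is 14 mm wide (y) and 14 mm high, runs along the scoop's x from x = -20 to +66 mm, and is carried by an upright at the back wall (its front end is free).
- scoop_nose (a point): Middle of the lip of the scoop's open nose, on top of its floor: 76 mm along its -x from its origin, 8 mm above its underside.
- bottle: Bystander: amber bottle, 56 mm diameter, 120 mm tall; origin under its centre.
- slide_box: Bystander: closed blue plastic box 85 x 100 x 34 mm; origin under its centre.
- petri: Bystander: clear round dish, 90 mm diameter, 16 mm tall; origin under its centre.
- stone1: White ceramic grinding cylinder (origin: centre of the end face it starts on), diameter 14 mm, 14 mm long, 13 g; the six start standing on the scoop's floor in two rows.
- stone2: White ceramic grinding cylinder (origin: centre of the end face it starts on), diameter 14 mm, 14 mm long, 13 g; the six start standing on the scoop's floor in two rows.
- stone3: White ceramic grinding cylinder (origin: centre of the end face it starts on), diameter 14 mm, 14 mm long, 13 g; the six start standing on the scoop's floor in two rows.
- stone4: White ceramic grinding cylinder (origin: centre of the end face it starts on), diameter 14 mm, 14 mm long, 13 g; the six start standing on the scoop's floor in two rows.
- stone5: White ceramic grinding cylinder (origin: centre of the end face it starts on), diameter 14 mm, 14 mm long, 13 g; the six start standing on the scoop's floor in two rows.
- stone6: White ceramic grinding cylinder (origin: centre of the end face it starts on), diameter 14 mm, 14 mm long, 13 g; the six start standing on the scoop's floor in two rows.

How it is judged:
On the way, in this order (a step that is already met when the one before it is completed fails the run):
1. the carriage is fully home (within 6 mm of its stop) while all six cylinders are still in the scoop (value of joint carriage above 0.094 m and distance between each of stone1, stone2, stone3, stone4, stone5, stone6 and scoop below 0.08 m), for 0.2 s.
2. all six cylinders are in the jar, with the carriage fully home (value of joint carriage above 0.094 m and horizontal distance between each of stone1, stone2, stone3, stone4, stone5, stone6 and jar_floor below 0.027 m and z of stone1 in the frame of jar_floor between -0.003 and 0.066 m and z of stone2 in the frame of jar_floor between -0.003 and 0.066 m and z of stone3 in the frame of jar_floor between -0.003 and 0.066 m and z of stone4 in the frame of jar_floor between -0.003 and 0.066 m and z of stone5 in the frame of jar_floor between -0.003 and 0.066 m and z of stone6 in the frame of jar_floor between -0.003 and 0.066 m), for 0.2 s.
At the end, for the whole second after the job is handed in: All six cylinders lie inside the jar, the carriage is within 6 mm of its stop (joint above 0.094), and the scoop rests still on the bench itself, on its underside (tilted less than 0.1 rad, underside within 7 mm of the bench) (all of step 2 and height (world z) of scoop between -0.005 and 0.007 m and angle between scoop's own z axis and vertical below 0.1 rad and linear speed of scoop below 0.02 m/s); the robot touches nothing.
It fails at once if the amber bottle is shifted by more than 30 mm or tipped over (distance of bottle from where it was at the start of the episode above 0.03 m or angle between bottle's own z axis and vertical above 0.5 rad).
It fails at once if the blue box is shifted by more than 30 mm or tipped over (distance of slide_box from where it was at the start of the episode above 0.03 m or angle between slide_box's own z axis and vertical above 0.5 rad).
It fails at once if the clear dish is shifted by more than 30 mm or tipped over (distance of petri from where it was at the start of the episode above 0.03 m or angle between petri's own z axis and vertical above 0.5 rad).
It fails at once if a cylinder is in the jar while the carriage is not home under the funnel (((horizontal distance between stone1 and jar_floor below 0.027 m and z of stone1 in the frame of jar_floor between -0.003 and 0.066 m) or (horizontal distance between stone2 and jar_floor below 0.027 m and z of stone2 in the frame of jar_floor between -0.003 and 0.066 m) or (horizontal distance between stone3 and jar_floor below 0.027 m and z of stone3 in the frame of jar_floor between -0.003 and 0.066 m) or (horizontal distance between stone4 and jar_floor below 0.027 m and z of stone4 in the frame of jar_floor between -0.003 and 0.066 m) or (horizontal distance between stone5 and jar_floor below 0.027 m and z of stone5 in the frame of jar_floor between -0.003 and 0.066 m) or (horizontal distance between stone6 and jar_floor below 0.027 m and z of stone6 in the frame of jar_floor between -0.003 and 0.066 m)) and value of joint carriage below 0.09 m).
It fails at once if the fingers handle a cylinder directly instead of pouring from the scoop (contact force between the fingers and stone1 above 1 N or contact force between the fingers and stone2 above 1 N or contact force between the fingers and stone3 above 1 N or contact force between the fingers and stone4 above 1 N or contact force between the fingers and stone5 above 1 N or contact force between the fingers and stone6 above 1 N).
It also fails if it takes over 69 s, if anything falls off the work surface, if the arm or the gripper's body presses on something with over 40 N, if the wrist force passes 120 N, or if a joint passes its speed limit or range.

## Working session

There is one attempt and no reset: what is moved stays moved. The work goes in short steps, each a Python script; the robot and the scene stay as the last script left them, time stands still between calls to the robot, and variables do not carry over. Pictures are saved under pics/ and viewed, at most 12 in all, crops included, and the job is handed in when it is done.

```bash
ls; mkdir -p pics; python3 - <<'E'
from station import env, effector, solver, viewer, workorder, search_frame, tip_of
import cv2, numpy as np
print(env.sense()['t'])
for c in ("side","top"):
    p,d=viewer.read_camera(c); cv2.imwrite(f"pics/{c}0.png",p[:,:,::-1])
    i=viewer.camera_info(c); print(c,np.round(i['eye'],3),np.round(i['rotation'],2).tolist(),np.round(i['intrinsics'],0).tolist(),i['dist_coeffs'])
    for n in ("station","funnel_mouth","carriage_post","jar_floor","scoop","scoop_handle","scoop_nose","bottle","slide_box","petri"):
        print(n,[(np.round(r['at'],3).tolist(),round(r['score'],2)) for r in tip_of(c,n)[:2]])
    print("SF post",[(np.round(r['at'],3).tolist(),round(r['score'],2)) for r in search_frame(c,"stone1")[:7]])
print(env.sense()['t'], np.round(env.sense()['tcp_rot'],2).tolist(),viewer.camera_info("wrist")['T_tool_cam'])
E
```

```text
pics
0.0
side [0.05  0.686 0.624] [[-0.74, 0.35, -0.57], [-0.67, -0.37, 0.64], [0.01, 0.86, 0.51]] [[449.0, 0.0, 277.0], [0.0, 449.0, 211.0], [0.0, 0.0, 1.0]] [-0.12311547  0.          0.          0.          0.        ]
station [([0.592, -0.24, 0.003], 0.96)]
funnel_mouth [([0.598, -0.243, 0.181], 0.69), ([0.584, -0.172, 0.021], 0.69)]
carriage_post [([0.567, -0.027, 0.067], 0.63)]
jar_floor [([0.486, 0.297, 0.004], 0.74), ([0.589, -0.172, 0.022], 0.55)]
scoop [([0.489, 0.314, 0.004], 0.9)]
scoop_handle [([0.494, 0.312, 0.082], 0.92), ([0.487, 0.314, 0.002], 0.52)]
scoop_nose [([0.41, 0.313, 0.012], 0.72)]
bottle [([0.792, 0.048, 0.0], 0.64)]
slide_box [([0.724, 0.271, -0.0], 0.59)]
petri [([0.373, 0.053, -0.003], 0.97), ([0.526, 0.304, 0.003], 0.39)]
SF post [([0.479, 0.326, 0.019], 0.52), ([0.5, 0.306, 0.017], 0.47), ([0.481, 0.3, 0.019], 0.44), ([0.499, 0.329, 0.016], 0.44)]
top [0.498 0.089 1.177] [[-0.03, 1.0, -0.09], [-1.0, -0.03, 0.02], [0.02, 0.09, 1.0]] [[512.0, 0.0, 274.0], [0.0, 512.0, 201.0], [0.0, 0.0, 1.0]] [-0.18110281  0.          0.          0.          0.        ]

[... 219 characters left out ...]
172, 0.024], 0.83)]
scoop [([0.489, 0.313, -0.004], 0.97), ([0.594, -0.241, 0.186], 0.72)]
scoop_handle [([0.489, 0.315, 0.082], 0.86)]
scoop_nose [([0.418, 0.311, 0.011], 0.67), ([0.58, -0.174, 0.028], 0.67)]
bottle [([0.785, 0.049, 0.002], 0.7), ([0.49, 0.313, 0.081], 0.6)]
slide_box []
petri [([0.37, 0.051, 0.001], 0.59)]
SF post [([0.722, 0.271, 0.036], 0.53)]
1.2 [[0.97, 0.25, -0.0], [0.25, -0.97, 0.0], [-0.0, -0.0, -1.0]] [[ 7.51368287e-04  9.65210170e-01  2.61474212e-01  7.35220609e-02]
 [ 9.99999717e-01 -7.32927600e-04 -1.68042961e-04  7.15176125e-05]
 [ 2.94448921e-05  2.61474265e-01 -9.65210448e-01 -1.98213221e-01]
 [ 0.00000000e+00  0.00000000e+00  0.00000000e+00  1.00000000e+00]]
```

View pics/side0.png

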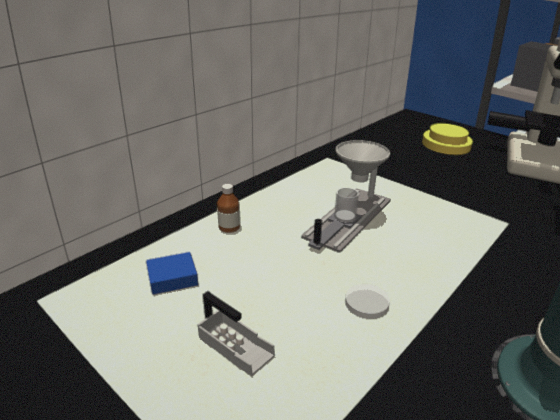

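View pics/top0.png

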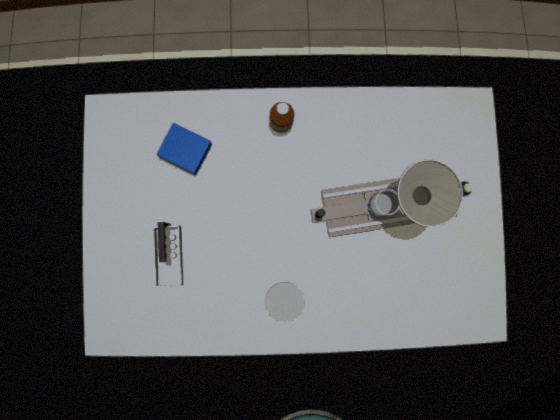

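The side view shows the scoop with all its cylinders at about (235,340), the carriage post at (318,230) and the funnel at (362,155). The top view agrees: the scoop at (168,255) has its nose toward the robot, and the jar at (384,203) is about 70 mm short of home. Next I check reach for the push and the pour.

```bash
cat > h.py <<'E'
from station import env, effector, solver, viewer, workorder, search_frame, tip_of
import numpy as np, cv2
from scipy.spatial.transform import Rotation as R
F=np.array([0.5945,-0.2415]); d=np.array([-0.126,0.992]); d/=np.linalg.norm(d)
def down(xdir):               # tool down, tool x along horizontal xdir
    x=np.array([*xdir,0.])/np.linalg.norm(xdir); z=np.array([0,0,-1.]); return np.c_[x,np.cross(z,x),z]
def scoopR(yaw,tilt):         # scoop axes; tilt = nose down
    return (R.from_euler('z',yaw)*R.from_euler('y',tilt)).as_matrix()
# tool held: tool x = s*scoop x, tool z = -scoop z
def tool_from_scoop(Rs,s=1): return Rs@np.diag([s,-s,-1.])
def tcp_for_nose(nose,Rs,g=(0.003,0,0.082)):
    return np.asarray(nose)+Rs@(np.array(g)-[-0.076,0,0.008])-0.019*Rs[:,2]
E
python3 - <<'E'
from h import *
for s in (1,-1):
    Rt=down(s*d)
    for p in (0.215+0.06,0.145+0.015):
        q=solver.inverse_kinematics([*(F+p*d),0.05],Rt); print('push',s,None if q is None else np.round(q,2))
# sign check: nose must go down with positive tilt
print('nose dir z', (scoopR(0,0.5)@[-1,0,0])[2])
for s in (1,-1):
    q=solver.inverse_kinematics([0.4915,0.3135,0.20],tool_from_scoop(scoopR(0,0),s)); print('grasp',s,None if q is None else np.round(q,2))
    for yaw in np.radians(range(-180,180,30)):
        o=[]
        for t in np.radians([0,30,50,65,75]):
            Rs=scoopR(yaw,t); b=Rs[:2,0]/np.linalg.norm(Rs[:2,0])
            q=solver.inverse_kinematics(tcp_for_nose([*(F+0.022*b),0.205],Rs),tool_from_scoop(Rs,s))
            o.append('-' if q is None else np.round(q,1).tolist())
        print(s,round(np.degrees(yaw)),sum(x!='-' for x in o),o[0],o[-1])
E
```

```text
push 1 [ 0.37  0.6  -0.63  1.89  0.48  0.81 -0.39]
push 1 [ 0.56  0.62 -0.62  1.84  0.48  0.83 -0.18]
push -1 [-0.99  0.99  1.34  1.98 -1.09  1.17 -2.2 ]
push -1 [ 0.06  0.52  0.03  1.88 -0.02  0.74 -2.91]
nose dir z 0.4794255386042031
grasp 1 [ 0.13  0.58 -1.05  1.71  0.54  1.18 -2.64]
1 -180 2 [1.0, 0.3, -0.7, 1.7, 0.2, 1.2, 1.8] -
1 -150 5 [1.3, 0.7, -1.3, 1.6, 0.7, 1.4, 2.0] [1.4, 0.8, -0.5, 2.0, -1.3, 1.0, -2.0]
1 -120 5 [-0.3, 0.7, 1.3, 1.6, -0.7, 1.4, -2.6] [0.8, 1.0, 0.3, 1.5, -1.2, 1.8, -2.1]
1 -90 3 [0.4, 0.5, 0.2, 1.4, -0.1, 1.2, -2.6] -
1 -60 1 [0.4, 0.5, 0.1, 1.3, -0.0, 1.3, -2.2] -
1 -30 1 [0.4, 0.6, -0.1, 1.3, 0.0, 1.3, -1.8] -
1 0 1 [0.4, 0.6, -0.2, 1.3, 0.1, 1.3, -1.4] -
1 30 2 [0.4, 0.5, -0.3, 1.3, 0.2, 1.3, -0.9] -
1 60 5 [0.5, 0.5, -0.5, 1.5, 0.2, 1.3, -0.5] [-0.3, 1.1, 0.2, 1.2, 0.7, 1.8, -0.9]
1 90 5 [0.6, 0.4, -0.6, 1.6, 0.3, 1.2, -0.0] [-0.1, 0.9, -0.4, 1.8, 1.3, 1.7, -1.2]
1 120 5 [0.8, 0.3, -0.7, 1.7, 0.2, 1.2, 0.5] [0.2, 0.9, -0.7, 2.3, 1.8, 1.8, -1.3]
1 150 2 [0.9, 0.3, -0.7, 1.7, 0.2, 1.2, 1.2] -
grasp -1 [ 0.1   0.55 -0.99  1.71  0.49  1.16  0.54]
-1 -180 2 [0.6, 0.2, -0.2, 1.8, 0.1, 1.2, -1.2] -
-1 -150 5 [0.7, 0.3, -0.3, 1.7, 0.1, 1.2, -0.7] [1.6, 0.9, -0.6, 2.0, -1.2, 0.9, 1.1]
-1 -120 5 [0.7, 0.4, -0.3, 1.5, 0.1, 1.2, -0.1] [1.3, 1.1, -0.5, 1.5, -0.7, 1.4, 0.7]
-1 -90 3 [0.8, 0.5, -0.4, 1.4, 0.2, 1.3, 0.3] -
-1 -60 1 [0.7, 0.6, -0.5, 1.3, 0.3, 1.3, 0.7] -
-1 -30 1 [0.7, 0.7, -0.6, 1.2, 0.4, 1.4, 1.2] -
-1 0 1 [0.7, 0.7, -0.7, 1.2, 0.4, 1.4, 1.6] -
-1 30 2 [0.9, 0.9, -1.3, 1.3, 0.9, 1.6, 1.8] -
-1 60 5 [0.9, 0.8, -1.3, 1.4, 0.8, 1.5, 2.2] [-0.3, 1.1, 0.2, 1.2, 0.7, 1.8, 2.3]
-1 90 5 [-0.7, 0.7, 1.4, 1.7, -0.7, 1.4, -2.4] [-0.0, 0.9, -0.5, 1.7, 1.3, 1.8, 2.0]
-1 120 5 [0.4, 0.3, -0.2, 1.7, 0.1, 1.2, -2.4] [-0.4, 0.7, -0.0, 2.3, 1.6, 1.3, 1.7]
-1 150 2 [0.5, 0.2, -0.2, 1.8, 0.1, 1.1, -1.8] -
```

```bash
sed -i "s/from_euler('y',tilt)/from_euler('y',-tilt)/" h.py
python3 - <<'E'
from h import *
print('nose dir z', (scoopR(0,0.5)@[-1,0,0])[2])
for s in (1,-1):
    for yaw in np.radians(range(-180,180,30)):
        o=[]
        for t in np.radians([0,20,40,55,65,75]):
            Rs=scoopR(yaw,t); b=Rs[:2,0]/np.linalg.norm(Rs[:2,0])
            q=solver.inverse_kinematics(tcp_for_nose([*(F+0.022*b),0.205],Rs),tool_from_scoop(Rs,s))
            o.append('-' if q is None else np.round(q,1).tolist())
        print(s,round(np.degrees(yaw)),sum(x!='-' for x in o),*o[::2])
E
```

```text
nose dir z -0.4794255386042031
1 -180 2 [1.0, 0.3, -0.7, 1.7, 0.2, 1.2, 1.8] - -
1 -150 3 [1.3, 0.7, -1.3, 1.6, 0.7, 1.4, 2.0] [0.2, 0.7, -0.0, 1.2, 0.4, 1.8, 2.2] -
1 -120 6 [-0.3, 0.7, 1.3, 1.6, -0.7, 1.4, -2.6] [0.6, 0.7, -0.9, 1.4, 1.0, 1.8, 2.3] [-0.1, 0.7, -0.0, 1.4, 0.9, 1.8, 2.4]
1 -90 6 [0.4, 0.5, 0.2, 1.4, -0.1, 1.2, -2.6] [0.9, 0.8, -1.3, 1.7, 1.3, 1.7, 2.6] [0.5, 0.7, -0.9, 1.8, 1.4, 1.8, 2.3]
1 -60 6 [0.4, 0.5, 0.1, 1.3, -0.0, 1.3, -2.2] [-1.0, 0.5, 1.4, 2.0, -0.0, 0.5, -2.3] [-0.5, 0.3, 0.4, 2.2, 1.5, 0.9, 2.4]
1 -30 5 [0.4, 0.6, -0.1, 1.3, 0.0, 1.3, -1.8] [0.8, 0.2, -0.6, 2.0, 0.7, 0.4, -2.4] [1.2, 0.2, -1.1, 2.4, 2.3, 0.7, 2.3]
1 0 5 [0.4, 0.6, -0.2, 1.3, 0.1, 1.3, -1.4] [0.9, 0.2, -0.5, 2.0, -0.5, 0.4, -0.7] [1.8, 0.5, -1.3, 2.3, 3.9, 0.3, 1.4]
1 30 6 [0.4, 0.5, -0.3, 1.3, 0.2, 1.3, -0.9] [1.0, 0.3, -0.5, 1.8, -0.6, 0.8, -0.1] [1.4, 0.4, -0.6, 2.0, -1.2, 0.9, 0.6]
1 60 6 [0.5, 0.5, -0.5, 1.5, 0.2, 1.3, -0.5] [1.0, 0.5, -0.6, 1.6, -0.5, 1.2, 0.2] [1.2, 0.7, -0.6, 1.6, -0.8, 1.3, 0.5]
1 90 6 [0.6, 0.4, -0.6, 1.6, 0.3, 1.2, -0.0] [1.0, 0.7, -0.7, 1.3, -0.2, 1.5, 0.4] [1
[... 651 characters left out ...]
 [0.7, 0.7, -0.6, 1.2, 0.4, 1.4, 1.2] [0.8, 0.2, -0.6, 2.0, 0.7, 0.4, 0.7] [0.9, 0.1, -0.8, 2.4, 2.4, 0.6, -1.0]
-1 0 5 [0.7, 0.7, -0.7, 1.2, 0.4, 1.4, 1.6] [0.5, 0.1, -0.0, 2.0, -0.7, 0.5, 2.6] [1.8, 0.5, -1.3, 2.3, 3.9, 0.3, -1.7]
-1 30 6 [0.9, 0.9, -1.3, 1.3, 0.9, 1.6, 1.8] [1.5, 0.6, -1.3, 1.8, 0.1, 0.7, 2.5] [1.3, 0.4, -0.5, 2.0, -1.3, 0.9, -2.5]
-1 60 6 [0.9, 0.8, -1.3, 1.4, 0.8, 1.5, 2.2] [0.5, 0.4, 0.2, 1.6, -0.8, 1.3, -2.7] [0.6, 0.6, 0.3, 1.6, -1.2, 1.7, -2.4]
-1 90 6 [-0.7, 0.7, 1.4, 1.7, -0.7, 1.4, -2.4] [0.5, 0.6, 0.2, 1.4, -0.6, 1.7, -2.4] [1.0, 0.9, -0.6, 1.1, -0.5, 1.8, -2.6]
-1 120 2 [0.4, 0.3, -0.2, 1.7, 0.1, 1.2, -2.4] - -
-1 150 2 [0.5, 0.2, -0.2, 1.8, 0.1, 1.1, -1.8] - -
```

```bash
python3 - <<'E'
from h import *
effector.grasp(10)
Rt=down(d); P=lambda p,z:[*(F+p*d),z]
env.reach(P(0.215+0.075,0.20),Rt); print(env.sense()['t'])
p,_=viewer.read_camera("wrist"); cv2.imwrite("pics/w1.png",p[:,:,::-1])
for n in ("carriage_post","funnel_mouth","station"): print(n,[(np.round(r['at'],3).tolist(),round(r['score'],2)) for r in tip_of("wrist",n)[:2]])
env.movel(P(0.215+0.075,0.05),rate=0.2); s=env.sense(); print(s['t'],np.round(s['wrist_force'],1),s['gripper_width'],np.round(s['ee_pos'],3))
E
```

```text
5.3
carriage_post []
funnel_mouth []
station [([0.597, -0.236, 0.0], 0.69)]
6.4 [0.4 0.3 0.5] 0.0003330081982901637 [0.559 0.047 0.051]
```

```bash
python3 - <<'E'
from h import *
P=lambda p,z:[*(F+p*d),z]
def st(): 
    s=env.sense(); print(round(s['t'],2),np.round(s['wrist_force'],1),np.round(s['ee_pos'],4), 'along',round(float((s['ee_pos'][:2]-F)@d),4)); return float(s['wrist_force'][:2]@d)
for p in (0.24,0.20,0.18,0.172): env.movel(P(p,0.05),rate=0.08); f=st()
while f<12 and p>0.150:
    p-=0.003; env.movel(P(p,0.05),rate=0.05); f=st()
for n in ("carriage_post","jar_floor"):
  for c in ("side","top"):
    if n=="carriage_post": viewer.read_camera(c)
    print(n,c,[(np.round(r['at'],3).tolist(),round(r['score'],2)) for r in tip_of(c,n)[:2]])
E
```

```text
7.17 [ 0.7 -0.2 -0. ] [ 0.5642 -0.0031  0.05  ] along 0.2404
7.83 [-0.1  0.5  0.1] [ 0.5691 -0.044   0.0499] along 0.1991
8.22 [-0.4  1.   0.1] [ 0.5719 -0.0642  0.0499] along 0.1787
8.47 [-0.2  0.  -0.1] [ 0.5729 -0.0717  0.05  ] along 0.1711
8.72 [0.1 0.  0.4] [ 0.5732 -0.0739  0.05  ] along 0.1689
8.97 [-0.8  0.6  0.1] [ 0.5736 -0.0769  0.05  ] along 0.1659
9.22 [-0.9  4.7  1.2] [ 0.5738 -0.078   0.05  ] along 0.1648
9.47 [-2.4 10.2  0.6] [ 0.5738 -0.0782  0.05  ] along 0.1646
9.72 [-2.1 14.   1.7] [ 0.5738 -0.0785  0.05  ] along 0.1643
carriage_post side [([0.577, -0.096, 0.071], 0.77)]
carriage_post top []
jar_floor side [([0.596, -0.237, 0.024], 0.63)]
jar_floor top [([0.594, -0.238, 0.025], 0.55)]
```

The carriage is home: it stops hard at the expected spot, and the networks place the jar under the funnel. Next is the scoop.

```bash
python3 - <<'E'
from h import *
P=lambda p,z:[*(F+p*d),z]
env.movel(P(0.20,0.05),rate=0.2); env.movel(P(0.22,0.22),rate=0.3)
effector.release()
Rt=tool_from_scoop(scoopR(0,0))
print(solver.inverse_kinematics([0.47,0.3135,0.23],Rt))
for k,xy in enumerate([(0.44,0.313),(0.40,0.30)]):
    env.reach([*xy,0.25],Rt)
    s=env.sense(); p,dep=viewer.read_camera("wrist"); cv2.imwrite(f"pics/ws{k}.png",p[:,:,::-1]); np.savez(f"ws{k}.npz",p=p,d=dep,pos=s['ee_pos'],rot=s['tcp_rot'])
    print(s['t'],np.round(s['ee_pos'],3))
    for n in ("scoop","scoop_handle","scoop_nose"): print(n,[(np.round(r['at'],3).tolist(),round(r['score'],2)) for r in tip_of("wrist",n)[:2]])
E
```

```text
[-0.16379016  0.35246753 -0.60567051  1.73650791  0.22000762  1.12105376
 -2.40782065]
14.4333 [0.44  0.313 0.25 ]
scoop [([0.488, 0.309, 0.001], 0.89)]
scoop_handle [([0.492, 0.313, 0.082], 0.82)]
scoop_nose [([0.414, 0.312, 0.011], 0.63)]
14.925 [0.399 0.3   0.25 ]
scoop [([0.489, 0.311, -0.0], 0.7)]
scoop_handle [([0.494, 0.317, 0.084], 0.61)]
scoop_nose [([0.414, 0.312, 0.011], 0.75), ([0.371, 0.048, 0.001], 0.29)]
```

```bash
python3 - <<'E'
from h import *
i=viewer.camera_info("wrist"); K=np.array(i['intrinsics']);T=np.array(i['T_tool_cam'])
for k in (0,1):
    z=np.load(f"ws{k}.npz"); D=z['d']; v,u=np.nonzero(D>0)
    xy=cv2.undistortPoints(np.c_[u,v].astype(np.float64)[:,None],K,np.array(i['dist_coeffs']))[:,0]; dd=D[v,u]
    c=np.c_[xy[:,0]*dd,-xy[:,1]*dd,-dd]; w=(c@T[:3,:3].T+T[:3,3])@z['rot'].T+z['pos']
    near=(abs(w[:,0]-.49)<.12)&(abs(w[:,1]-.313)<.06)
    t=near&(w[:,2]>0.08)&(w[:,2]<.11); h=w[t]
    print(k,t.sum(),'z',np.percentile(h[:,2],[5,50,95]).round(4),'x',np.percentile(h[:,0],[1,99]).round(4),'y',np.percentile(h[:,1],[2,50,98]).round(4), 'yaw deg',np.degrees(np.polyfit(h[:,0],h[:,1],1)[0]).round(2))
    g=w[near&(w[:,2]<.05)&(w[:,2]>.024)]; print('walls y',np.percentile(g[:,1],[2,98]).round(4),'x',np.percentile(g[:,0],[1,99]).round(4),'ground z',np.median(w[near&(abs(w[:,2])<.008)][:,2]).round(4))
E
```

```text
0 1250 z [0.087  0.0885 0.0898] x [0.47   0.5542] y [0.3076 0.3143 0.3208] yaw deg 1.27
walls y [0.2833 0.3435] x [0.418  0.5482] ground z 0.0007
1 1488 z [0.087  0.0885 0.0898] x [0.4692 0.5537] y [0.3062 0.3135 0.3207] yaw deg 1.45
walls y [0.2835 0.3438] x [0.4185 0.5486] ground z 0.0007
```

View pics/ws1.png

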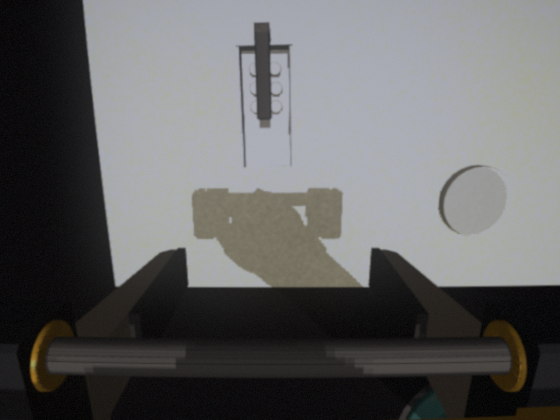

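The wrist view shows the scoop with its six cylinders at about (265,88), the handle running from (262,25) to (265,125). By depth the bar is centred at about (0.4915, 0.3138, 0.0815), yaw 1.4°. Now I grasp and lift.

```bash
python3 - <<'E'
from h import *
Rt=tool_from_scoop(scoopR(np.radians(1.4),0))
env.reach([0.4915,0.3138,0.13],Rt); env.movel([0.4915,0.3138,0.063],Rt,rate=0.1)
effector.grasp(60); s=env.sense(); print(s['t'],s['gripper_width'],s['grasp_force'],np.round(s['ee_pos'],4))
env.movel([0.4915,0.3138,0.10],rate=0.06); env.movel([0.4915,0.3138,0.25],rate=0.15)
env.pause(0.2); s=env.sense(); print(s['t'],s['gripper_width'],np.round(s['wrist_force'],2),np.round(s['ee_pos'],4),np.round(s['joint_positions'],2))
p,_=viewer.read_camera("side"); cv2.imwrite("pics/lift.png",cv2.resize(p[150:400,80:360,::-1],None,fx=2,fy=2))
for n in ("scoop","scoop_handle","scoop_nose"): print(n,[(np.round(r['at'],3).tolist(),round(r['score'],2)) for r in tip_of("side",n)[:2]])
b=scoopR(np.radians(60),0)[:2,0]
for t in (0,20,40,60,70):
    Rs=scoopR(np.radians(60),np.radians(t)); q=solver.inverse_kinematics(tcp_for_nose([*(F+0.025*b),0.205],Rs),tool_from_scoop(Rs)); print(t,None if q is None else np.round(q,2))
E
```

```text
17.95 0.00041679865749739715 0.0 [0.4915 0.3138 0.063 ]
20.0667 0.00047485842175618535 [-1.12 -0.51 -0.03] [0.4912 0.3136 0.2492] [-0.11  0.38 -0.66  1.67  0.25  1.18 -2.38]
scoop [([0.49, 0.315, 0.0], 0.64)]
scoop_handle [([0.789, 0.048, 0.002], 0.57), ([0.491, 0.311, 0.081], 0.56)]
scoop_nose [([0.413, 0.316, 0.01], 0.74)]
0 [ 0.63  0.53 -0.67  1.45  0.33  1.28 -0.59]
20 [ 0.83  0.46 -0.61  1.52 -0.09  1.15 -0.21]
40 [ 0.86  0.46 -0.34  1.58 -0.59  1.22  0.26]
60 [ 0.58  0.57  0.29  1.62 -1.11  1.58  0.71]
70 [ 1.58  1.14 -1.33  1.55 -0.15  1.13  0.07]
```

View pics/lift.png

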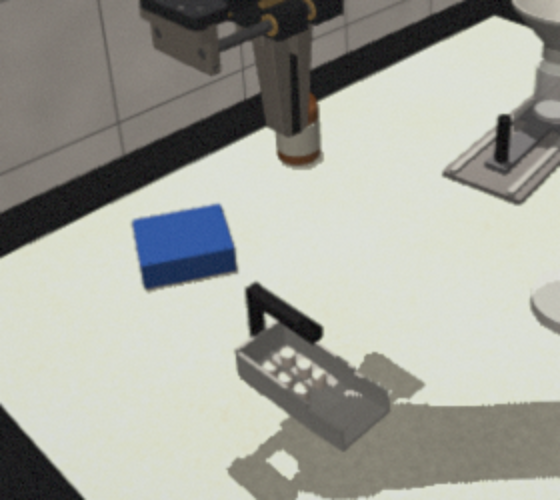

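```bash
python3 - <<'E'
from h import *
i=viewer.camera_info("side"); Rw=np.array(i['rotation']); 
def pr(P):
    c=(np.atleast_2d(P)-i['eye'])@Rw; c=c*[1,-1,-1]
    return cv2.projectPoints(c.astype(float),np.zeros(3),np.zeros(3),np.array(i['intrinsics']),np.array(i['dist_coeffs']))[0][:,0].round(0).tolist()
print(pr([[0.4912,0.3136,0.2492],[0.4915,0.3138,0.0885],[0.4695,0.3135,0.0815],[0.5537,.315,.0815]]))
p,D=viewer.read_camera("side"); cv2.imwrite("pics/lift2.png",p[:,:,::-1]); print(D[205:220,225])
s=env.sense(); print(s['gripper_width'],s['grasp_force'],np.round(s['ee_pos'],3),np.round(s['tcp_rot'],2).tolist())
effector.release(); s=env.sense(); print(s['t'],s['gripper_width'])
effector.grasp(60); s=env.sense(); print(s['t'],s['gripper_width'])
p,D=viewer.read_camera("wrist"); cv2.imwrite("pics/w_closed.png",p[:,:,::-1])
E
```

```text
[[224.0, 230.0], [229.0, 309.0], [238.0, 318.0], [206.0, 295.0]]
[0.6472632  0.648465   0.651253   0.65222037 0.65164185 0.6518187
 0.6537983  0.6551475  0.65782857 0.65680456 0.65645134 0.65828186
 0.6600136  1.1079985  1.109296  ]
0.00022058761736606035 0.0 [0.491 0.314 0.25 ] [[1.0, 0.02, -0.0], [0.02, -1.0, -0.0], [-0.0, 0.0, -1.0]]
21.6917 0.09165424888141908
23.0417 0.00042552478595157735
```

View pics/w_closed.png

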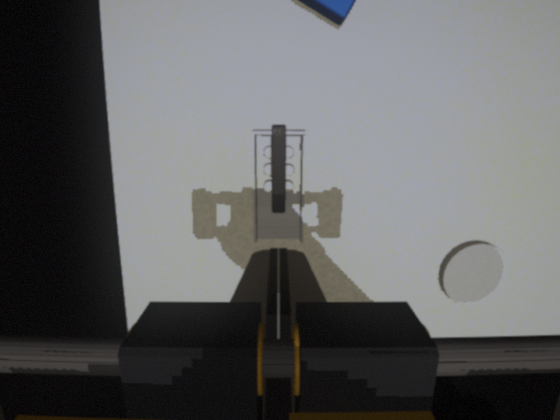

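The grasp missed: the width is near 0 and the scoop has not moved. The fingertips also sit higher in the side view (row 217) than the reported TCP projects to (row 230). I'll measure that offset.

```bash
python3 - <<'E'
from h import *
i=viewer.camera_info("side"); K=np.array(i['intrinsics'])
p,D=viewer.read_camera("side"); s=env.sense()
def world(info,D,Rw,eye):
    v,u=np.nonzero(D>0); xy=cv2.undistortPoints(np.c_[u,v].astype(float)[:,None],np.array(info['intrinsics']),np.array(info['dist_coeffs']))[:,0]; dd=D[v,u]
    return np.c_[xy[:,0]*dd,-xy[:,1]*dd,-dd]@Rw.T+eye
w=world(i,D,np.array(i['rotation']),np.array(i['eye']))
m=(np.hypot(w[:,0]-.491,w[:,1]-.3136)<.05)&(w[:,2]>.15); f=w[m]
print('side: lowest z',np.sort(f[:,2])[:6].round(4)); lo=f[f[:,2]<np.percentile(f[:,2],1)+.02]; print('low pts x',lo[:,0].min().round(3),lo[:,0].max().round(3),'y',lo[:,1].min().round(3),lo[:,1].max().round(3))
g=w[(np.hypot(w[:,0]-.491,w[:,1]-.3136)<.1)&(w[:,2]<.1)]; print('handle top z side',np.percentile(g[:,2],99.5).round(4))
j=viewer.camera_info("wrist"); T=np.array(j['T_tool_cam']); _,Dw=viewer.read_camera("wrist")
Rw=s['tcp_rot']@T[:3,:3]; eye=s['ee_pos']+s['tcp_rot']@T[:3,3]
w=world(j,Dw,Rw,eye); f=w[(np.hypot(w[:,0]-.491,w[:,1]-.3136)<.03)&(w[:,2]>.15)]; print('wrist: lowest z',np.sort(f[:,2])[:6].round(4))
c=-T[:3,:3].T@T[:3,3]*[1,-1,-1]; print('TCP in wrist px',cv2.projectPoints(c[None],np.zeros(3),np.zeros(3),np.array(j['intrinsics']),np.array(j['dist_coeffs']))[0].round(0).tolist(), s['ee_pos'])
E
```

```text
side: lowest z [0.278  0.2787 0.2789 0.279  0.279  0.279 ]
low pts x 0.479 0.5 y 0.298 0.33
handle top z side 0.0907
wrist: lowest z [0.2781 0.2782 0.2783 0.2785 0.2786 0.2786]
TCP in wrist px [[[278.0, 247.0]]] [0.49151496 0.31379051 0.25000349]
```

Both cameras put the real fingertips about 28 mm above the reported TCP. I'll correct for that (pad centre 47 mm behind the reported point) and regrasp.

```bash
sed -i 's/-0.019\*Rs/-0.047*Rs/' h.py; python3 - <<'E'
from h import *
effector.release()
Rt=tool_from_scoop(scoopR(np.radians(1.4),0))
env.movel([0.4915,0.3138,0.08],Rt,rate=0.25); env.movel([0.4915,0.3138,0.036],Rt,rate=0.1); print(np.round(env.sense()['wrist_force'],1))
effector.grasp(60); s=env.sense(); print(s['t'],s['gripper_width'],s['grasp_force'],np.round(s['ee_pos'],4),np.round(s['wrist_force'],1))
if s['gripper_width']>0.01:
    env.movel([0.4915,0.3138,0.07],rate=0.06); env.movel([0.4915,0.3138,0.20],rate=0.15)
    s=env.sense(); print(s['t'],s['gripper_width'],np.round(s['wrist_force'],2),np.round(s['ee_pos'],4))
    p,_=viewer.read_camera("side"); cv2.imwrite("pics/lift3.png",cv2.resize(p[100:380,80:360,::-1],None,fx=2,fy=2))
    for n in ("scoop","scoop_handle","scoop_nose"): print(n,[(np.round(r['at'],3).tolist(),round(r['score'],2)) for r in tip_of("side",n)[:2]])
    for t in (0,20,40,60,70):
        Rs=scoopR(np.radians(60),np.radians(t)); q=solver.inverse_kinematics(tcp_for_nose([*(F+0.025*Rs[:2,0]/np.cos(np.radians(t))),0.205],Rs),tool_from_scoop(Rs)); print(t,None if q is None else np.round(q,2))
E
```

```text
[-0.3  0.2  0.5]
27.1583 0.013327986310969932 59.999744296073914 [0.4915 0.3136 0.036 ] [ 0.3  0.5 -0.8]
28.8917 0.013352793761714178 [-0.1   0.02 -2.55] [0.4909 0.3132 0.1989]
scoop [([0.486, 0.317, 0.166], 0.72)]
scoop_handle [([0.493, 0.311, 0.244], 0.64)]
scoop_nose [([0.411, 0.314, 0.171], 0.62), ([0.483, 0.297, 0.169], 0.53)]
0 [ 0.65  0.56 -0.71  1.48  0.38  1.24 -0.62]
20 [ 0.89  0.51 -0.72  1.54 -0.01  1.1  -0.27]
40 [ 1.01  0.53 -0.6   1.59 -0.46  1.12  0.17]
60 [ 0.72  0.56  0.04  1.64 -1.04  1.45  0.66]
70 [ 1.55  1.15 -1.33  1.58 -0.15  1.07  0.07]
```

View pics/lift3.png

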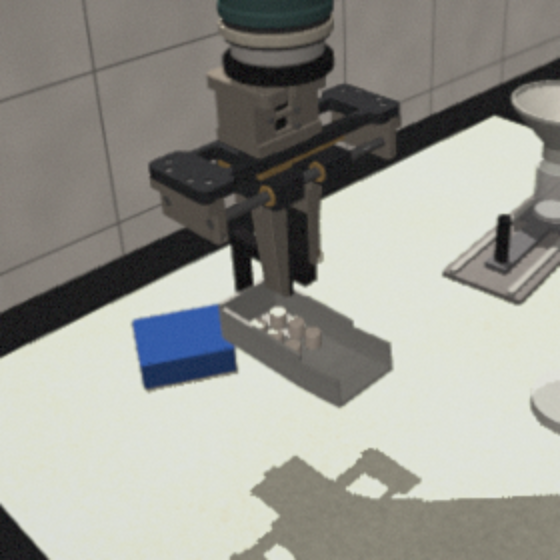

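The scoop is held level at 13 mm grip width with its cylinders still inside, at about crop (285,330). Next I carry it over and pre-tilt.

```bash
sed -i 's/-0.047\*Rs/-0.046*Rs/' h.py; cat >> h.py <<'E'
def pour_pose(t,z,back=0.025,yaw=60):
    Rs=scoopR(np.radians(yaw),np.radians(t)); b=scoopR(np.radians(yaw),0)[:2,0]
    return tcp_for_nose([*(F+back*b),z],Rs), tool_from_scoop(Rs)
def snap(c,name,crop=None,f=2):
    p,_=viewer.read_camera(c); p=p[:,:,::-1]
    if crop: p=cv2.resize(p[crop[0]:crop[1],crop[2]:crop[3]],None,fx=f,fy=f,interpolation=cv2.INTER_CUBIC)
    cv2.imwrite(f"pics/{name}.png",p)
E
python3 - <<'E'
from h import *
s=env.sense(); print(s['t'])
env.movel([0.4915,0.3138,0.28],rate=0.2)
p,Rt=pour_pose(0,0.245,back=0.06); env.movel([*p[:2],0.285],Rt,rate=0.2)
s=env.sense(); print(s['t'],np.round(s['joint_positions'],2),np.round(s['wrist_force'],1))
for t,z in ((0,.217),(12,.205)):
    env.movel(*pour_pose(t,z),rate=0.08)
s=env.sense(); print(s['t'],np.round(s['joint_positions'],2),np.round(s['wrist_force'],1))
snap("side","pre",(60,280,250,510),2.6); 
for c in ("side","top"):
    if c=="top": snap(c,"pretop",(100,300,300,560),2.4)
    for n in ("scoop_nose","funnel_mouth"): print(c,n,[(np.round(r['at'],3).tolist(),round(r['score'],2)) for r in tip_of(c,n)[:2]])
for t in (30,45,55,60): q=solver.inverse_kinematics(*pour_pose(t,.19)); print(t,None if q is None else np.round(q,2))
E
python3 -c "
import cv2,numpy as np
a=cv2.imread('pics/pre.png');b=cv2.imread('pics/pretop.png');h=500
r=lambda i:cv2.resize(i,(390,int(i.shape[0]*390/i.shape[1])))
a,b=r(a),r(b);H=max(len(a),len(b));c=np.zeros((H,790,3),np.uint8);c[:len(a),:390]=a;c[:len(b),400:]=b;cv2.imwrite('pics/pre2.png',c)"
```

```text
29.0917
32.1333 [ 0.58  0.54 -0.7   1.38  0.35  1.34 -0.64] [-0.3  0.3 -2.5]
33.3083 [ 0.83  0.54 -0.77  1.52  0.19  1.15 -0.45] [-0.6 -0.1 -2.3]
side scoop_nose [([0.604, -0.217, 0.205], 0.9)]
side funnel_mouth [([0.595, -0.237, 0.182], 0.97)]
top scoop_nose [([0.608, -0.22, 0.209], 0.98)]
top funnel_mouth [([0.591, -0.239, 0.182], 0.72)]
30 [ 1.11  0.6  -0.91  1.58 -0.06  1.05 -0.17]
45 [ 1.29  0.71 -0.99  1.6  -0.24  1.05  0.04]
55 [ 1.37  0.81 -1.02  1.6  -0.34  1.07  0.17]
60 [ 1.4   0.86 -1.03  1.6  -0.39  1.09  0.23]
```

View pics/pre2.png

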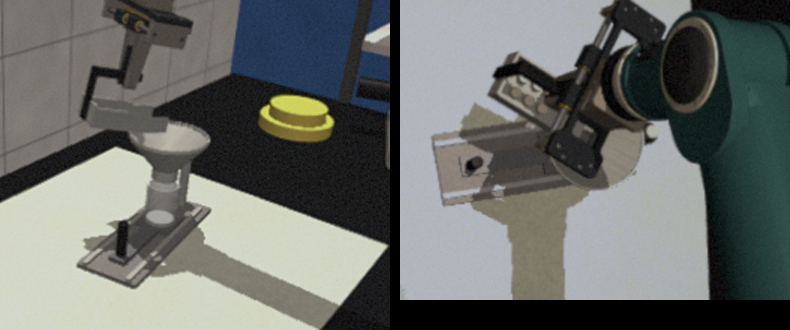

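The nose sits over the funnel mouth about 23 mm behind its centre, and both views agree. The cylinders are still in the trough, at top-view crop (518,90). Now I pour gradually.

```bash
python3 - <<'E'
from h import *
for t,z in ((22,.196),(28,.19),(33,.19),(38,.19),(43,.19),(49,.19),(56,.19),(63,.19)):
    try: env.movel(*pour_pose(t,z),rate=0.05)
    except env.PlanningError as e: print(t,e); break
    env.pause(0.15); s=env.sense(); print(t,round(s['t'],2),np.round(s['wrist_force'],2))
    viewer.read_camera("side"); print('  stones',[(np.round(r['at'],3).tolist(),round(r['score'],2)) for r in search_frame("side","stone1") if r['score']>.3])
snap("side","poured",(40,260,270,490),2.6); snap("top","pouredtop",(100,300,300,560),2.4)
E
python3 -c "
import cv2,numpy as np
a=cv2.imread('pics/poured.png');b=cv2.imread('pics/pouredtop.png')
r=lambda i:cv2.resize(i,(390,int(i.shape[0]*390/i.shape[1])))
a,b=r(a),r(b);H=max(len(a),len(b));c=np.zeros((H,790,3),np.uint8);c[:len(a),:390]=a;c[:len(b),400:]=b;cv2.imwrite('pics/poured2.png',c)"
```

```text
22 34.09 [-0.92  0.6  -2.69]
  stones []
28 34.62 [-0.86  0.76 -2.45]
  stones []
33 35.17 [ 0.9  -0.72 -2.27]
  stones []
38 35.72 [ 0.14 -0.07 -1.91]
  stones [([0.576, -0.212, 0.03], 0.74)]
43 36.27 [-0.5   1.2  -1.26]
  stones [([0.616, -0.157, 0.276], 0.53)]
49 36.84 [-0.88  0.93 -2.42]
  stones []
56 37.45 [ 0.41 -0.13 -2.2 ]
  stones [([0.368, 0.061, 0.011], 0.44), ([0.773, 0.062, 0.063], 0.38)]
63 38.06 [ 0.47  0.2  -1.48]
  stones []
```

View pics/poured2.png

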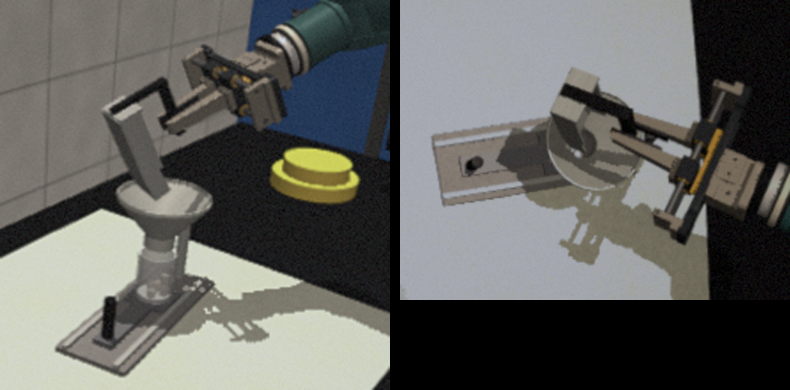

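```bash
python3 - <<'E'
from h import *
F0=[]
for _ in range(8): env.pause(0.05); F0.append(env.sense()['wrist_force'][2])
print('Fz',np.mean(F0).round(2),np.std(F0).round(2))
env.movel(*pour_pose(35,.20),rate=0.12); env.movel(*pour_pose(10,.235),rate=0.15); env.movel(*pour_pose(10,.25,back=.12),rate=0.2)
env.pause(.2); F0=[]
for _ in range(8): env.pause(0.05); F0.append(env.sense()['wrist_force'][2])
print('Fz',np.mean(F0).round(2),np.std(F0).round(2),env.sense()['t'])
snap("side","af1",(60,280,250,510),1.5); print([(np.round(r['at'],3).tolist(),round(r['score'],2)) for r in search_frame("side","stone1")])
snap("top","af2",(100,300,300,560),1.5); print([(np.round(r['at'],3).tolist(),round(r['score'],2)) for r in search_frame("top","stone1")])
for c,n in(("top","jar_floor"),("side","carriage_post")): print(n,[(np.round(r['at'],3).tolist(),round(r['score'],2)) for r in tip_of(c,n)[:2]])
a=cv2.imread('pics/af1.png');b=cv2.imread('pics/af2.png'); r=lambda i:cv2.resize(i,(395,int(i.shape[0]*395/i.shape[1])),interpolation=cv2.INTER_CUBIC)
a,b=r(a),r(b);c=np.zeros((max(len(a),len(b)),790,3),np.uint8);c[:len(a),:395]=a;c[:len(b),395:]=b;cv2.imwrite('pics/after.png',c)
E
```

```text
Fz -1.9 0.45
Fz -2.18 0.38 41.1167
[]
[]
jar_floor [([0.591, -0.239, 0.027], 0.73)]
carriage_post [([0.573, -0.096, 0.067], 0.58)]
```

View pics/after.png

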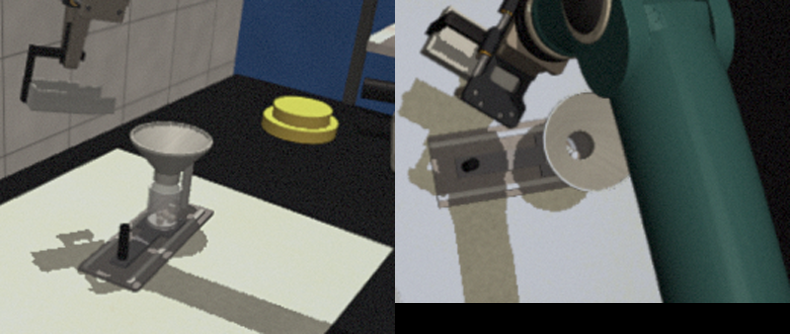

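The scoop trough looks empty, and white cylinders show through the stem at about crop (573,145). I'll carry the scoop back and check its inside before setting it down.

```bash
python3 - <<'E'
from h import *
Rt=tool_from_scoop(scoopR(np.radians(1.4),0))
env.movel([0.4915,0.3138,0.20],Rt,rate=0.22); env.pause(.2)
F0=[]
for _ in range(10): env.pause(0.03); F0.append(env.sense()['wrist_force'][2])
print('Fz',np.mean(F0).round(2),env.sense()['t'])
snap("side","s2"); print([(np.round(r['at'],3).tolist(),round(r['score'],2)) for r in search_frame("side","stone1")])
snap("top","t2"); print([(np.round(r['at'],3).tolist(),round(r['score'],2)) for r in search_frame("top","stone1")])
a=cv2.imread('pics/s2.png')[120:380,120:320];b=cv2.imread('pics/s2.png')[130:260,300:420];c=cv2.imread('pics/t2.png')[140:250,370:480]
r=lambda i:cv2.resize(i,(int(i.shape[1]*390/i.shape[0]),390),interpolation=cv2.INTER_CUBIC)
o=np.hstack([r(a),r(b),r(c)]); o=cv2.resize(o,(800,int(o.shape[0]*800/o.shape[1]))); cv2.imwrite('pics/chk.png',o)
E
```

```text
Fz -1.84 44.125
[]
[]
```

View pics/chk.png

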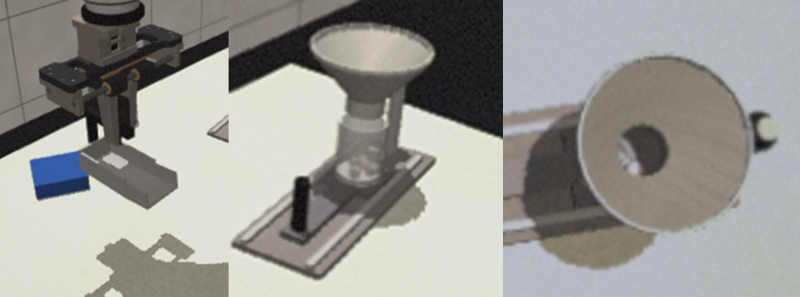

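The scoop is empty (the patch near its back is only light), the cylinders lie at the bottom of the jar, and none are loose on the bench or the funnel. Setting the scoop down.

```bash
python3 - <<'E'
from h import *
xy=[0.4915,0.3138]
env.movel([*xy,0.05],rate=0.15); z=0.04
while z>=0.034:
    env.movel([*xy,z],rate=0.03); f=env.sense()['wrist_force'][2]; print(z,round(f,1))
    if f>1.5: break
    z-=0.002
effector.release(); env.movel([*xy,0.13],rate=0.15); env.movel([0.40,0.15,0.28],rate=0.25)
s=env.sense(); print(s['t'],s['gripper_width'])
for c in ("side","top"):
    snap(c,"end_"+c)
    for n in ("scoop","scoop_handle","scoop_nose","carriage_post","jar_floor"): print(c,n,[(np.round(r['at'],3).tolist(),round(r['score'],2)) for r in tip_of(c,n)[:1]])
E
```

```text
0.04 -1.9
0.038 -2.4
0.036 -1.9
49.55 0.09178136771373062
side scoop [([0.489, 0.313, 0.002], 0.96)]
side scoop_handle [([0.493, 0.315, 0.078], 0.86)]
side scoop_nose [([0.412, 0.316, 0.008], 0.66)]
side carriage_post [([0.574, -0.095, 0.069], 0.7)]
side jar_floor [([0.598, -0.24, 0.021], 0.84)]
top scoop [([0.486, 0.311, -0.002], 0.92)]
top scoop_handle [([0.49, 0.316, 0.081], 0.84)]
top scoop_nose [([0.414, 0.311, 0.01], 0.96)]
top carriage_post [([0.578, -0.097, 0.065], 0.6)]
top jar_floor [([0.593, -0.239, 0.03], 0.78)]
```

View pics/end_side.png

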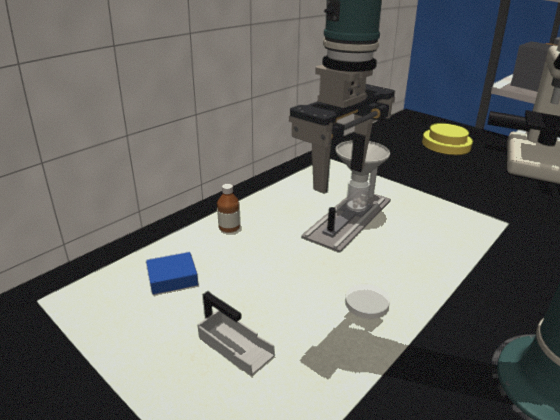

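The empty scoop lies flat at (235,340), the carriage is home at (350,210), and the bottle, box and dish have not moved.

```bash
python3 -c "
from station import workorder
print(workorder.finish_job())"
```

```text
the job is handed in; nothing more can be done
None
```

I handed the job in at about 50 s with the carriage fully home, the cylinders poured into the jar with none seen spilled or left in the scoop, the empty scoop flat on the bench where it started, and the bottle, box and dish untouched; I didn't count all six in the jar, and the hand-in returned no verdict.

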